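# Steady a vial in the ratchet vial clamp

### The job

Pull the white medicine drawer fully out to its stop, take the red-capped vial from its block and stand it on the rubber mat of the vial clamp, in front of the V jaw. Then pump the orange trigger against the black handle until the sprung white pad presses the vial firmly into the V, without crushing the glass, and finish still holding the trigger squeezed so that the vial stays clamped for drawing up. Move the jaw only with its trigger, leave the drawer open and the other vials in their block, and do not disturb the other things on the worktop.

Things in the scene. Friction and masses are not known exactly. Their poses are not given: they have to be found in the camera images.
- drawer (a joint): Slide of the single drawer of the white steel medicine cabinet (fixed, 220 deep x 220 wide x 95 mm high, standing on the worktop at the back left): 0 m shut, 0.13 m at its stop. It slides along the -x axis of drawer_handle, towards the robot, with about 1 N of friction, and stays where it is left.
- drawer_handle (a point): Middle of the drawer's steel bar handle, moving with the drawer; z up, its -x axis points straight out of the cabinet. The bar is horizontal along y, 11 mm thick, 110 mm long, 66 mm above the worktop, its centre line 46 mm in front of the drawer front (which reaches up to 90 mm); posts 47 mm either side of the middle.
- block_mid (a point): Middle of the top face of the white vial block fixed in the drawer, 110 mm long (y axis) x 42 x 20 mm, its top 30 mm above the worktop, axes as drawer_handle. Three wells at -34, 0 and +34 mm along y, 14 mm deep, 24 mm wide. It moves with the drawer; with the drawer out all vials are clear of the cabinet.
- vial_2: The RED-capped glass vial to be clamped, 30 g: 23 mm across the body, 51 mm high, straight-sided up to 35 mm, cap above. Origin at the centre of its underside, z up through the cap. It starts in one of the three wells (which one varies), its underside 16 mm above the worktop, and lifts straight out.
- vial_1: The blue-capped vial, same size and origin; must stay in the block.
- vial_3: The green-capped vial, same size and origin; must stay in the block.
- clamp: The vial clamp, screwed to the worktop: aluminium base plate 194 x 70 x 8 mm, origin at the centre of its underside, z up. Its +x axis runs from the handle end to the fixed V jaw and is the way in which the rod and its pad advance.
- clamp_nest (a point): Where to stand the vial: a point on the plate's top (8 mm above the worktop), on the black rubber mat, 11 mm short of the seat along the clamp's -x. Stood within about 10 mm of this point, upright, the vial is slid home into the V by the pad.
- clamp_seat (a point): Where the vial's underside centre comes to lie when it is pressed home in the V jaw. The V (90 degrees, two smooth white nylon faces, which centre the vial) rises to 35 mm above the worktop and is about 34 mm wide along the clamp's y.
- clamp_rod (a joint): Travel of the toothed push rod with the moving jaw: 0 m fully back, grows along the clamp's +x; starts at 0.002 to 0.022. At about 0.050 the pad just touches a seated vial. Only 3 N of friction holds the rod between strokes: it does not lock, so the squeeze falls to 3 N or less once the trigger is let go.
- clamp_pad (a joint): How far the sprung white nylon pad is pushed back into the moving jaw: 0 m free, 0.010 m bottomed; 3.5 N per mm, so 2 mm means 7 N on the vial and a bottomed pad 35 N.
- pad_face (a point): Centre of the pad's face (24 mm wide, 26 mm high), 28 mm above the worktop; it meets the vial at mid height.
- clamp_trigger (a joint): Swing of the orange trigger: 0 rad let go (leaning 11 deg to the V jaw), 0.38 squeezed fully (11 deg to the handle). Its spring takes 2 to 4 N at trigger_front, driving the free rod 2 N more. A full squeeze moves the rod 10 mm (two 5 mm teeth); let it come fully back and the pawl clicks over the teeth, the rod staying. 10 N at trigger_front gives some 11 N at the pad, 20 N some 20 N.
- trigger_front (a point): Foremost point (towards the V jaw) of the trigger's rounded finger rest (a 19 mm thick swelling), 45 mm up the trigger from its pivot pin, which is 66 mm above the worktop: press here, along the clamp's -x. The trigger is otherwise 10 mm thick, 20 mm wide, its top at 125 mm; at full squeeze this point has moved 17 mm along -x.
- handle_back (a point): Centre of the back face (clamp's -x side) of the fixed upright black handle, 110 mm above the worktop. Handle 14 mm thick along x, 26 mm wide, top at 132 mm. Upright fingers 108 mm up span 52 mm over handle and trigger let go, 35 mm squeezed. The grey head below reaches up to 82 mm.
- gauze_box: Blue and white gauze carton, 64 x 106 x 45 mm, a bystander; origin at the centre of its underside.
- glucometer: White hand glucose meter, 97 x 51 x 20 mm, a bystander; origin at the centre of its underside.
- lancet_box: Orange-red and white lancet carton, 52 x 86 x 58 mm, a bystander; origin at the centre of its underside.

How it is judged (in metres and radians):
On the way, in this order (a step that is already met when the one before it is completed fails the run):
1. the drawer is pulled out to its stop with the red-capped vial still in its block (value of joint drawer above 0.12 m and distance between vial_2 and block_mid below 0.045 m), for 0.2 s.
2. the red-capped vial stands upright on the clamp's mat in front of the V jaw, let go (horizontal distance between vial_2 and clamp_nest below 0.015 m and z of vial_2 in the frame of clamp_nest below 0.003 m and angle between vial_2's own z axis and vertical below 0.1 rad and contact force between the fingers and vial_2 below 0.1 N and linear speed of vial_2 below 0.03 m/s), for 0.2 s.
At the end, for the whole second after the job is handed in: The fingers still press the trigger (over 1 N); the pad presses the red-capped vial with 4 to 40 N; it stands upright (0.1 rad) on the plate within 4 mm of its seat in the V, untouched by the fingers; the drawer is still out (over 0.11 m) and the other two vials are in their block (contact force between clamp_pad and vial_2 between 4 and 40 N and contact force between the fingers and clamp_trigger above 1 N and contact force between the fingers and vial_2 below 0.1 N and horizontal distance between vial_2 and clamp_seat below 0.004 m and z of vial_2 in the frame of clamp_seat below 0.004 m and angle between vial_2's own z axis and vertical below 0.1 rad and value of joint drawer above 0.11 m and distance between each of vial_1, vial_3 and block_mid below 0.045 m); the arm keeps its last pose, push and grip.
It fails at once if the vial is crushed: the pad presses it with more than 40 N (contact force between clamp_pad and vial_2 above 40 N).
It fails at once if the rod or its jaw is pushed by hand (over 3 N) instead of with the trigger (contact force between any of the fingers, the arm and clamp_rod above 3 N).
It fails at once if the red-capped vial is knocked over or dropped on its side (angle between vial_2's own z axis and vertical above 0.6 rad).
It fails at once if another vial is lifted out of its well or spilled (distance between any of vial_1, vial_3 and block_mid above 0.045 m).
It fails at once if the gauze carton, lancet carton or glucose meter is pushed aside by more than 30 mm (distance of any of gauze_box, lancet_box, glucometer from where it was at the start of the episode above 0.03 m).
It also fails if it takes over 72 s, if anything falls off the work surface, if the arm or the gripper's body presses on something with over 40 N, if the wrist force passes 120 N, or if a joint passes its speed limit or range.

### The arm

A 6-joint arm with a two-finger parallel gripper is mounted at the origin on a cart in front of the work surface, level with it; the furniture and walls round the work are solid. World frame = base frame: x ahead of the robot, y to its left, z up, the work surface at z = 0. Lengths are in mm, angles in rad, forces in N, time in s.
With the tool pointing down it reaches from about 350 to 875 mm from the base axis. Payload 4.2 kg.
Tool frame: the origin (TCP) lies between the finger pads; the fingertips stand 17 mm ahead of it and the grasp point (between the pads) lies 2 mm behind it; z points along the fingers, y is the line along which they close (so a half turn about z gives the same grasp; the last joint's range is limited). The gripper opens to 85 mm and grips with 20 to 120 N. Pads are 22 mm wide; open, the fingers measure 114 mm over their backs; the gripper's body (76 mm by 85 mm) begins 54 mm behind the grasp point. The pads swing forward as they close: fully open they stand 13 mm farther back than shut.
Start: joints at [-1.067, 0.385, 0.008, 0, -1.194, -0.259], TCP at [151.494, -606.341, 248.312] pointing down, gripper open.
Joint ranges: [-3.14, 3.14], [-1.21, 2.06], [-1.07, 1.41], [-3.16, 2.05], [-2.99, -0.16], [-3.1, 3.1]. Speed limits (rad/s): [2.79, 2.79, 3.14, 3.14, 3.14, 3.14].

### API

Orientations are given as a unit quaternion [x, y, z, w].
In Python, from bench import arm, get_image, get_calibration, read_state gives the robot as it stands (arm), with the cameras as plain functions and the readings as plain functions.
- The arm moves only by the shell command python3 jog.py 'ROWS' [OPENING]. ROWS is rows parted by semicolons, their numbers by spaces, 1 to 10 of them, each of 6 numbers: dx, dy, dz in mm, then a rotation vector rx, ry, rz in rad; each row is the pose to reach, as a shift and turn from the pose commanded when the command began, along the tool's axes at that moment; what a row does not reach only later rows make up. A row lasts 1/10 s, in which the tool goes at most 50 mm and 0.15 rad, less where a joint would pass 70% of its speed; a pose out of reach is approached as far as the arm can. OPENING is the finger opening in mm, set as the command begins (- or left out keeps the last). The fingers move at their own pace and stop on an object; the grip force is fixed at half the most. Time passes only in rows, so rows that do not move let the fingers close. It prints the time, the measured TCP pose, the force, the opening and the grip force at its end.
- read_state(): the state, without advancing time (a new reading comes with each control period).
- get_image(name): name is "side" or "top" or "wrist"; returns the picture (480x640x3 uint8, blue, green, red); there is no depth.
- get_calibration(name): a dict with "K" (3x3 intrinsics, pixels), "rvec" (rotation vector, rad) and "tvec" (3), from world to camera coordinates, as OpenCV has them. Camera axes: x right, y down, z forward; pixel columns grow to the right and rows downward; lengths in mm; the calibration is good to about 2 mm. A picture is of the moment at which its call begins: read the wrist's pose just before it. get_calibration takes no time and is no camera call; for the wrist camera it gives the pose at the moment of the call.
- arm.job_done(): hands the job in; it is judged then, once.
The state is a dict: "clock": time; "joints": joint angles; "joint_vel": joint speeds; "joint_efforts": joint torques, N m; "position": TCP position; "ee_rot": TCP orientation; "contact_force": force on the tool from outside, world axes, zero at the start; "wrist_torque": the same for the moment, N m; "gripper_width": finger opening in mm; "grasp_force": force on a finger pad.
Only numpy, scipy, OpenCV 4.12 (cv2) and the standard library are available. Lean on these libraries where they do the work, as an engineer would, in place of code of your own. Each camera call takes 0.05 s, during which the arm holds its last target. There are 200 camera calls.

## Working session

There is one attempt and no reset: what is moved stays moved. The work goes in short steps, Python scripts to look and compute and a shell command to move; the robot and the scene stay as the last step left them, time stands still between calls to the robot, and variables do not carry over. Pictures are saved under pics/ and viewed, at most 10 in all, crops included, and the job is handed in when it is done.

```bash
ls && mkdir -p pics
python3 - <<'E'
from bench import arm, get_image, get_calibration, read_state
import cv2,numpy as np
s=read_state();print(s)
for n in("side","top"):
    cv2.imwrite(f"pics/{n}0.png",get_image(n))
    c=get_calibration(n);print(n,c)
E
```

```text
bench.py
jog.py
pics
{'clock': 0.0, 'joints': array([-1.06738829e+00,  3.85558851e-01,  6.59919201e-03, -4.93074250e-04,
       -1.19393258e+00, -2.58595420e-01]), 'joint_vel': array([-0.00022613,  0.00041135, -0.00012783,  0.00026003,  0.00031506,
       -0.00046391]), 'joint_efforts': array([ 6.36497771e-04, -3.92287624e+01,  1.88400722e+01,  4.18620050e+00,
       -4.62281474e-03,  9.92254769e-06]), 'position': array([ 151.37088492, -605.83625922,  247.21057697]), 'ee_rot': array([-1.22010505e-01,  9.92528229e-01,  1.05801586e-03, -1.76973304e-04]), 'contact_force': array([ 0.35850393, -0.18423373, -0.62211703]), 'wrist_torque': array([-0.00545336,  0.03656878,  0.00661102]), 'grasp_force': 0.0, 'gripper_width': 85.27839735553218}
side {'K': array([[519.65270459,   0.        , 323.16415839],
       [  0.        , 519.65270459, 240.17582051],
       [  0.        ,   0.        ,   1.        ]]), 'rvec': array([ 0.6668875 , -2.38943491,  1.47697379]), 'tvec': array([ 454.5844242 ,  248.69702947, 1050.19252682])}
top {'K': array([[559.34797199,   0.        , 312.5361637 ],
       [  0.        , 559.34797199, 232.03010568],
       [  0.        ,   0.        ,   1.        ]]), 'rvec': array([ 2.16178299, -2.16063088,  0.13504554]), 'tvec': array([ -26.15672784,  560.92804284, 1392.08734404])}
```

View pics/side0.png

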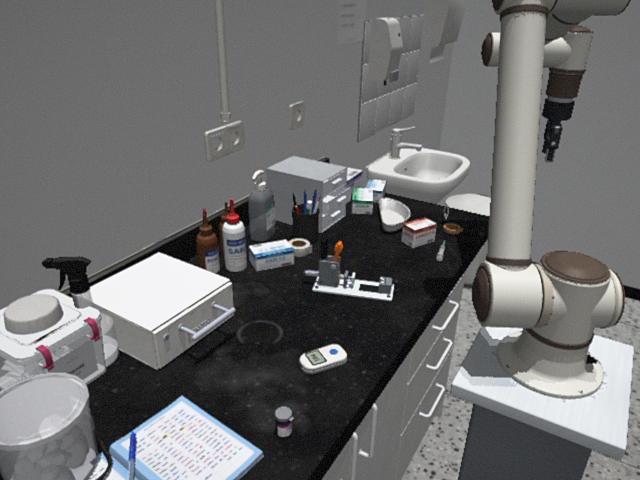

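View pics/top0.png

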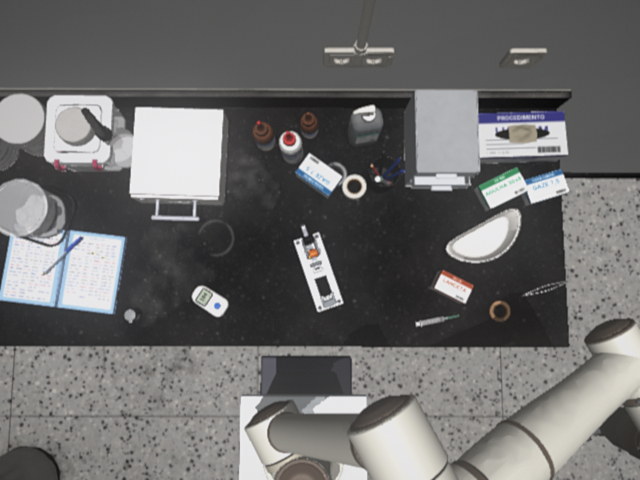

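The side view shows the cabinet with its bar handle at about (205,323) and the clamp at (350,280), trigger orange at (338,248). In the top view the handle bar is at about (175,217), the clamp plate runs from (305,235) to (332,308) with the V jaw at the robot end, and the glucometer is at (210,300).

```bash
cat > h.py <<'E'
import cv2,numpy as np
from bench import arm, get_image, get_calibration, read_state
from scipy.spatial.transform import Rotation as R
def cam(n):
    c=get_calibration(n);return c["K"],cv2.Rodrigues(c["rvec"])[0],np.array(c["tvec"]).ravel()
def ray(n,uv,c=None):
    K,Rm,t=c or cam(n);d=Rm.T@np.linalg.inv(K)@np.array([uv[0],uv[1],1.]);return -Rm.T@t,d/np.linalg.norm(d)
def onz(n,uv,z,c=None):
    o,d=ray(n,uv,c);return o+d*(z-o[2])/d[2]
def proj(n,p,c=None):
    K,Rm,t=c or cam(n);q=K@(Rm@np.asarray(p,float)+t);return q[:2]/q[2]
def tri(rays):
    A=sum(np.eye(3)-np.outer(d,d) for o,d in rays);b=sum((np.eye(3)-np.outer(d,d))@o for o,d in rays);return np.linalg.solve(A,b)
def totool(goal,q=None):
    """shift in tool axes from measured pose to goal, and rotvec to goal quaternion"""
    s=read_state();r=R.from_quat(s["ee_rot"]);d=r.inv().apply(np.asarray(goal)-s["position"])
    return np.round(d,1),(np.round((r.inv()*R.from_quat(q)).as_rotvec(),3) if q is not None else None)
E
python3 - <<'E'
from h import *
t=cv2.imread("pics/top0.png");s=cv2.imread("pics/side0.png")
a=cv2.resize(t[222:317,280:360],None,fx=5,fy=5,interpolation=cv2.INTER_CUBIC)
b=cv2.resize(t[190:230,140:210],None,fx=5,fy=5,interpolation=cv2.INTER_CUBIC)
c=cv2.resize(s[230:310,300:400],None,fx=4,fy=4,interpolation=cv2.INTER_CUBIC)
im=np.zeros((600,800,3),np.uint8);im[:475,:400]=a;im[:200,400:750]=b;im[220:540,400:800]=c
cv2.imwrite("pics/c0.png",im)
# bright plate contour
g=cv2.cvtColor(t,cv2.COLOR_BGR2GRAY)
m=np.zeros_like(g);m[222:317,285:350]=(g[222:317,285:350]>110)*255
k=max(cv2.findContours(m,0,2)[0],key=cv2.contourArea);r=cv2.minAreaRect(k);bx=cv2.boxPoints(r);print(r,[onz("top",p,8).round(1) for p in bx])
hsv=cv2.cvtColor(t,cv2.COLOR_BGR2HSV);hm=cv2.inRange(hsv,(5,150,120),(22,255,255));hm[:,:290]=0;hm[:,345:]=0;hm[:222]=0;hm[290:]=0
k=max(cv2.findContours(hm,0,2)[0],key=cv2.contourArea);print("orange",cv2.minAreaRect(k))
hs=cv2.cvtColor(s,cv2.COLOR_BGR2HSV);hm2=cv2.inRange(hs,(5,150,120),(22,255,255))[225:275,320:360]
k2=max(cv2.findContours(hm2,0,2)[0],key=cv2.contourArea);print("orange side",cv2.boundingRect(k2))
m=np.zeros_like(g);m[207:226,145:205]=(g[207:226,145:205]>110)*255
for k in cv2.findContours(m,0,2)[0]:print("h",cv2.boundingRect(k),cv2.minAreaRect(k))
E
```

```text
((318.0142517089844, 271.66656494140625), (76.35134887695312, 28.02703094482422), 71.07535552978516) [array([543. ,  26.3,   8. ]), array([566.8, -42.5,   8. ]), array([ 380.7, -105.6,    8. ]), array([357.7, -37.8,   8. ])]
orange ((313.0, 252.5), (6.305926322937012, 7.518604278564453), 75.96376037597656)
orange side (14, 16, 9, 20)
h (151, 207, 48, 14) ((174.5, 213.5), (13.0, 47.0), 90.0)
```

View pics/c0.png

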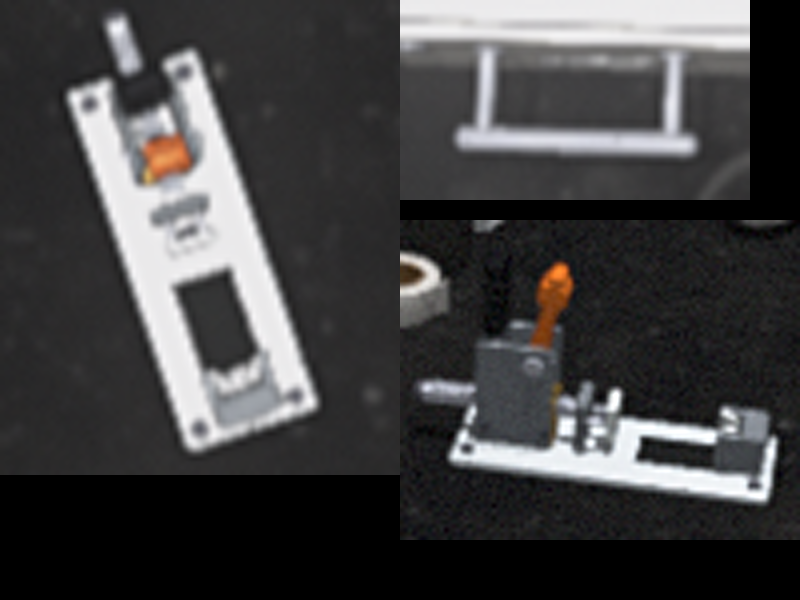

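The clamp plate fits its 194x70 size, with +x towards the robot and slightly right. The handle bar runs from (151.6,217) to (199.4,219).

Run:
```python
from h import *
a=onz("top",(151.6,217),69);b=onz("top",(199.4,219),69);print(a,b,np.linalg.norm(a-b),(a+b)/2)
# cabinet front edge and yaw (top z=95)
t=cv2.imread("pics/top0.png");g=cv2.cvtColor(t,cv2.COLOR_BGR2GRAY)
m=np.zeros_like(g);m[100:206,125:235]=(g[100:206,125:235]>190)*255
k=max(cv2.findContours(m,0,2)[0],key=cv2.contourArea);r=cv2.minAreaRect(k)
B=[onz("top",p,95).round(1) for p in cv2.boxPoints(r)];print(B)
# bar line fit
m=np.zeros_like(g);m[214:222,160:194]=g[214:222,160:194]
xs=np.arange(162,192);ys=[(np.arange(213,223)*np.clip(g[213:223,x].astype(float)-60,0,None)).sum()/np.clip(g[213:223,x].astype(float)-60,0,None).sum() for x in xs]
p=np.polyfit(xs,ys,1);A=onz("top",(151.6,np.polyval(p,151.6)),69);Bq=onz("top",(199.4,np.polyval(p,199.4)),69)
d=A-Bq;print(p,A,Bq,"yaw of bar y-axis",np.degrees(np.arctan2(d[1],d[0])))
# side view check
s=cv2.imread("pics/side0.png");print("proj mid in side",proj("side",(A+Bq)/2))
g0=(A+Bq)/2;
yaw=np.arctan2(d[1],d[0])+np.pi/2  # tool y yaw ~180deg
y=np.array([np.cos(yaw),np.sin(yaw),0]);z=np.array([0,0,-1.]);M=np.c_[np.cross(y,z),y,z]
q=R.from_matrix(M).as_quat();print(np.degrees(yaw),q,totool([g0[0],g0[1],180],q))
```

```text
[594.08937885 375.2308769   69.        ] [589.16297013 256.13062273  69.        ] 119.20209749093749 [591.62617449 315.68074982  69.        ]
[array([640.8, 439.2,  95. ]), array([869.6, 441.7,  95. ]), array([862.4, 200.3,  95. ]), array([633.8, 202.5,  95. ])]
[2.79680911e-02 2.12840196e+02] [593.88758104 375.22384731  69.        ] [590.63007885 256.16668238  69.        ] yaw of bar y-axis 88.43273125010727
proj mid in side [215.67736652 320.8014943 ]
178.43273125010728 [-0.69736985  0.71671144  0.          0.        ] (array([-650.9,  787.2,   68.8]), array([ 2.000e-03,  1.000e-03, -1.299e+00]))
```

```bash
python3 jog.py '-320 390 20 0 0 -0.65;-320 390 20 0 0 -0.65;-320 390 20 0 0 -0.65;-320 390 20 0 0 -0.65;-320 390 20 0 0 -0.65;-320 390 20 0 0 -0.65;-320 390 20 0 0 -0.65;-320 390 20 0 0 -0.65;-320 390 20 0 0 -0.65;-320 390 20 0 0 -0.65' 42
python3 -c "
from h import *
print(totool([575,315.7,210],[-0.69736985,0.71671144,0,0]))"
```

```text
clock: 1.1
position: [365.4, -152.8, 228.5]
ee_rot: [-0.433, 0.902, -0.0, 0.0]
contact_force: [1.8, -1.0, 1.2]
gripper_width: 41.9
grasp_force: 0.0
(array([-496.6,  129.7,   18.6]), array([-0.   ,  0.   , -0.649]))
```

```bash
python3 jog.py '-496 130 18 0 0 -0.65;-496 130 18 0 0 -0.65;-496 130 18 0 0 -0.65;-496 130 18 0 0 -0.65;-496 130 18 0 0 -0.65;-496 130 18 0 0 -0.65;-496 130 18 0 0 -0.65;-496 130 18 0 0 -0.65;-496 130 18 0 0 -0.65;-496 130 18 0 0 -0.65'
python3 jog.py '-20 5 0 0 0 0;-20 5 0 0 0 0'
python3 - <<'E'
from h import *
s=read_state();c=cam("wrist");im=get_image("wrist");cv2.imwrite("pics/w1.png",im)
print(s["position"],"cam pos",-c[1].T@c[2],"axis",c[1][2])
print("bar ends predicted",proj("wrist",[593.9,370.7,66],c),proj("wrist",[590.7,260.7,66],c))
E
```

```text
clock: 2.1
position: [569.2, 303.4, 210.3]
ee_rot: [-0.698, 0.716, 0.0, -0.001]
contact_force: [0.3, 0.4, -0.2]
gripper_width: 42.2
grasp_force: 0.0
clock: 2.3
position: [563.7, 324.1, 209.1]
ee_rot: [-0.699, 0.715, 0.0, -0.001]
contact_force: [-0.0, -1.4, 1.6]
gripper_width: 42.1
grasp_force: 0.0
[563.72450998 324.07339729 209.11508187] cam pos [562.11166627 252.85479102 334.53149795] axis [ 0.00669234  0.28190882 -0.95941786]
bar ends predicted [291.00677601 287.56371879] [287.62850012 157.53863113]
```

View pics/w1.png

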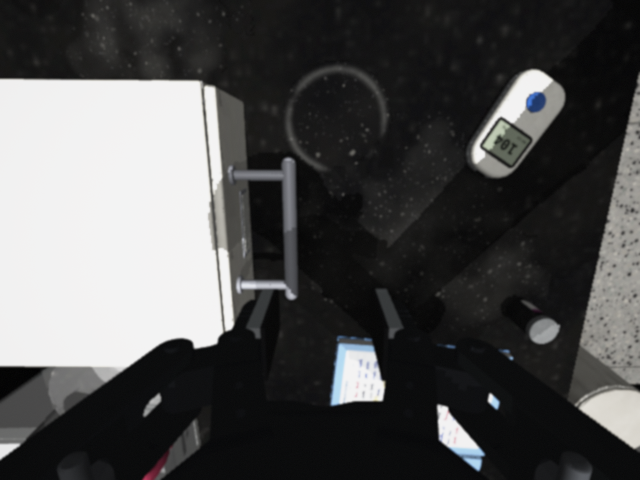

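The wrist view shows the bar from about (289,158) to (291,297), the cabinet at left, the glucometer at (515,125) well clear, and the fingers at the bottom.

Run:
```python
from h import *
im=cv2.imread("pics/w1.png");g=cv2.cvtColor(im,cv2.COLOR_BGR2GRAY)
pts=[]
for y in list(range(185,276,6)):
    w=np.clip(g[y,272:310].astype(float)-70,0,None);pts.append(((np.arange(272,310)*w).sum()/w.sum(),y))
p=np.polyfit([q[1] for q in pts],[q[0] for q in pts],1)
c=cam("wrist");P=[onz("wrist",(np.polyval(p,v),v),68,c) for v in(158,297)];print(p,P,(P[0]+P[1])/2)
d=P[1]-P[0];print(np.linalg.norm(d),np.degrees(np.arctan2(d[1],d[0])))
m=(P[0]+P[1])/2
yaw=np.arctan2(d[1],d[0])+np.pi/2;y=np.array([np.cos(yaw),np.sin(yaw),0]);z=np.array([0,0,-1.])
print(totool([m[0],m[1],64],R.from_matrix(np.c_[np.cross(y,z),y,z]).as_quat()))
```

```text
[2.17673126e-02 2.84345453e+02] [array([590.29158911, 259.30984063,  68.        ]), array([594.3497471 , 377.33068808,  68.        ])] [592.32066811 318.32026435  68.        ]
118.09059691489384 88.03065510167465
(array([  3.2, -29.1, 145.6]), array([ 0.002, -0.002,  0.01 ]))
```

```bash
python3 jog.py '3 -29 30 0 0 0.01;3 -29 80 0 0 0.01;3 -29 120 0 0 0.01;3 -29 145 0 0 0.01;3 -29 145 0 0 0.01;3 -29 145 0 0 0.01' && python3 jog.py '0 0 0 0 0 0;0 0 0 0 0 0;0 0 0 0 0 0;0 0 0 0 0 0;0 0 0 0 0 0' 5
```

```text
clock: 2.95
position: [593.2, 316.6, 66.4]
ee_rot: [-0.694, 0.72, -0.0, -0.0]
contact_force: [-0.2, 0.0, 0.2]
gripper_width: 41.9
grasp_force: 0.0
clock: 3.45
position: [592.0, 317.7, 67.3]
ee_rot: [-0.694, 0.72, 0.001, -0.001]
contact_force: [-4.9, -0.4, 5.2]
gripper_width: 8.4
grasp_force: 58.5
```

```bash
python3 jog.py '0 25 0 0 0 0;0 50 0 0 0 0;0 75 0 0 0 0;0 100 0 0 0 0;0 120 0 0 0 0;0 127 0 0 0 0;0 131 0 0 0 0;0 131 0 0 0 0'
```

```text
clock: 4.25
position: [462.4, 321.6, 67.2]
ee_rot: [-0.694, 0.72, -0.001, -0.001]
contact_force: [-0.6, -5.0, 8.5]
gripper_width: 8.5
grasp_force: 60.2
```

```bash
python3 jog.py '0 2 0 0 0 0;0 2 0 0 0 0;0 2 0 0 0 0' && python3 jog.py '0 -2 0 0 0 0;0 -2 0 0 0 0;0 -2 0 0 0 0;0 -2 0 0 0 0' 40 && python3 jog.py '0 0 -50 0 0 0;0 0 -100 0 0 0;0 0 -145 0 0 0;0 0 -145 0 0 0'
```

```text
clock: 4.55
position: [461.9, 321.6, 67.2]
ee_rot: [-0.694, 0.72, -0.001, -0.0]
contact_force: [2.3, -6.6, 6.7]
gripper_width: 8.5
grasp_force: 60.1
clock: 4.95
position: [462.5, 323.0, 65.8]
ee_rot: [-0.694, 0.72, 0.0, 0.0]
contact_force: [-0.1, 0.5, -1.2]
gripper_width: 40.3
grasp_force: 0.0
clock: 5.35
position: [465.3, 325.5, 218.6]
ee_rot: [-0.695, 0.719, -0.0, 0.008]
contact_force: [-0.3, 0.8, -0.3]
gripper_width: 40.1
grasp_force: 0.0
```

```bash
python3 jog.py '0 -40 0 0 0 0;0 -70 0 0 0 0;0 -70 0 0 0 0;0 -70 0 0 0 0;0 -70 0 0 0 0'
python3 - <<'E'
from h import *
s=read_state();c=cam("wrist");im=get_image("wrist");cv2.imwrite("pics/w2.png",im)
cv2.imwrite("pics/top2.png",get_image("top"))
np.savez("pics/w2.npz",K=c[0],R=c[1],t=c[2]);print(s["position"])
E
```

```text
clock: 5.85
position: [531.6, 320.0, 210.4]
ee_rot: [-0.694, 0.72, 0.0, -0.001]
contact_force: [0.3, 0.3, 0.5]
gripper_width: 40.1
grasp_force: 0.0
[531.60175699 320.03192652 210.37694386]
```

View pics/w2.png

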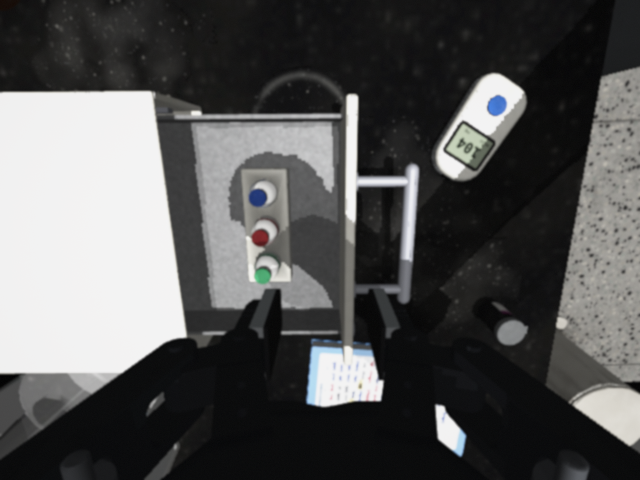

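The drawer is out. The wrist view shows blue (258,197), red (261,237) and green (264,275) caps in the block (corners about (242,169) to (291,281)). Red is in the middle well.

Run:
```python
from h import *
im=cv2.imread("pics/w2.png");d=np.load("pics/w2.npz");c=(d["K"],d["R"],d["t"])
hs=cv2.cvtColor(im,cv2.COLOR_BGR2HSV)
roi=np.zeros(hs.shape[:2],np.uint8);roi[160:290,235:300]=255
for n,(lo,hi) in dict(red=((170,100,40),(180,255,255)),red2=((0,100,40),(6,255,255)),blue=((105,100,40),(130,255,255)),green=((50,100,40),(90,255,255))).items():
    m=cv2.inRange(hs,lo,hi)&roi;k=cv2.findContours(m,0,2)[0]
    if k:
        k=max(k,key=cv2.contourArea);(u,v),r=cv2.minEnclosingCircle(k);M=cv2.moments(k);
        print(n,(u,v),r,onz("wrist",(u,v),63,c))
P=[onz("wrist",p,30,c) for p in((242,169),(287,169),(291,280),(249,281))];print(np.round(P,1),np.mean(P,0))
t=cv2.imread("pics/top2.png");ht=cv2.cvtColor(t,cv2.COLOR_BGR2HSV)
m=(cv2.inRange(ht,(0,110,40),(6,255,255))|cv2.inRange(ht,(172,110,40),(180,255,255)));m[:195]=0;m[260:]=0;m[:,:140]=0;m[:,220:]=0
k=cv2.findContours(m,0,2)[0]
for q in k: u=cv2.minEnclosingCircle(q);print("top red",u,onz("top",u[0],65))
s=read_state();print(R.from_quat(s["ee_rot"]).as_matrix().round(3))
```

```text
red (260.3591613769531, 237.4859161376953) 7.513396263122559 [586.00719933 321.26347455  63.        ]
red2 (255.3275909423828, 235.2586212158203) 4.31147575378418 [590.08907335 319.15368837  63.        ]
blue (257.0833435058594, 197.5) 8.461198806762695 [585.58212682 287.26429318  63.        ]
green (262.21429443359375, 275.21429443359375) 7.508594512939453 [587.52111209 355.57071914  63.        ]
[[603.5 265.9  30. ]
 [563.2 267.4  30. ]
 [566.6 374.6  30. ]
 [608.2 374.1  30. ]] [585.39273617 320.50134038  30.        ]
top red ((175.0, 220.25), 1.250100016593933) [586.53408217 317.72956566  65.        ]
[[-0.035 -0.999 -0.   ]
 [-0.999  0.035 -0.   ]
 [ 0.     0.    -1.   ]]
```

```bash
python3 jog.py '-3 -54 0 0 0 0;-3 -54 40 0 0 0;-3 -54 80 0 0 0;-3 -54 80 0 0 0;-3 -54 80 0 0 0' 42 && python3 -c "
from h import *
print(totool([586,321,51]),proj('wrist',[586,321,63]))"
```

```text
clock: 6.45
position: [586.4, 321.3, 131.5]
ee_rot: [-0.695, 0.719, -0.0, -0.0]
contact_force: [0.6, 0.9, 1.6]
gripper_width: 42.0
grasp_force: 0.0
(array([ 0.3,  0.4, 80.5]), None) [325.0968999  265.54907964]
```

```bash
python3 jog.py '0 0 30 0 0 0;0 0 60 0 0 0;0 0 75 0 0 0;0 0 80 0 0 0;0 0 80 0 0 0' && python3 jog.py '0 0 0 0 0 0;0 0 0 0 0 0;0 0 0 0 0 0;0 0 0 0 0 0' 10
```

```text
clock: 6.95
position: [587.1, 321.8, 52.3]
ee_rot: [-0.695, 0.719, -0.0, 0.001]
contact_force: [-0.2, 1.3, -0.2]
gripper_width: 42.1
grasp_force: 0.0
clock: 7.35
position: [587.6, 321.9, 53.2]
ee_rot: [-0.695, 0.719, -0.0, 0.002]
contact_force: [-1.3, 0.8, 6.9]
gripper_width: 19.9
grasp_force: 58.7
```

```bash
python3 jog.py '0 0 -20 0 0 0;0 0 -50 0 0 0;0 0 -90 0 0 0;0 0 -130 0 0 0;0 0 -140 0 0 0;0 0 -140 0 0 0'
python3 - <<'E'
from h import *
x=np.array([-0.946,-0.324,0]);z=np.array([0,0,-1.]);y=np.cross(z,x)
q=R.from_matrix(np.c_[x,y,z]).as_quat();print(q,totool([410,-57,195],q))
E
```

```text
clock: 7.95
position: [587.2, 321.7, 193.6]
ee_rot: [-0.694, 0.72, -0.0, 0.003]
contact_force: [0.1, 0.5, 0.0]
gripper_width: 19.7
grasp_force: 59.6
[-0.16423902  0.98642057  0.          0.        ] (array([384.9, 163.4,  -3.4]), array([-1.000e-03,  5.000e-03,  1.205e+00]))
```

```bash
python3 jog.py '40 17 0 0 0 0.12;80 34 0 0 0 0.24;120 51 0 0 0 0.36;160 68 0 0 0 0.5;200 85 0 0 0 0.62;240 102 0 0 0 0.75;280 119 0 0 0 0.88;320 136 0 0 0 1.0;355 150 0 0 0 1.1;385 163 0 0 0 1.205' && python3 jog.py '0 0 0 0 0 0;0 0 0 0 0 0'
python3 - <<'E'
from h import *
s=read_state();c=cam("wrist");im=get_image("wrist");cv2.imwrite("pics/w3.png",im)
np.savez("pics/w3.npz",K=c[0],R=c[1],t=c[2]);print(s["position"])
E
```

```text
clock: 8.95
position: [407.2, -59.4, 189.2]
ee_rot: [-0.162, 0.987, 0.0, -0.002]
contact_force: [0.6, -0.5, -0.7]
gripper_width: 20.0
grasp_force: 59.6
clock: 9.15
position: [408.7, -58.4, 189.8]
ee_rot: [-0.164, 0.987, 0.0, -0.001]
contact_force: [0.7, 0.6, -0.3]
gripper_width: 20.0
grasp_force: 59.6
[408.66367583 -58.3791388  189.77469975]
```

View pics/w3.png

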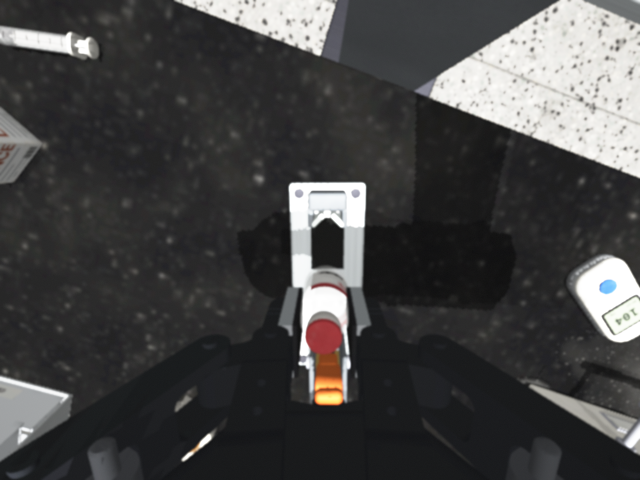

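The clamp's V end is upright in the image: plate end corners (290,184)/(365,184), V around (327,212), black mat below it, and the held vial with red cap at (325,320). I'll enlarge the V.

Run:
```python
from h import *
im=cv2.imread("pics/w3.png");cv2.imwrite("pics/c3.png",cv2.resize(im[175:275,280:375],None,fx=6,fy=6,interpolation=cv2.INTER_CUBIC))
```

```text
(no output)
```

View pics/c3.png

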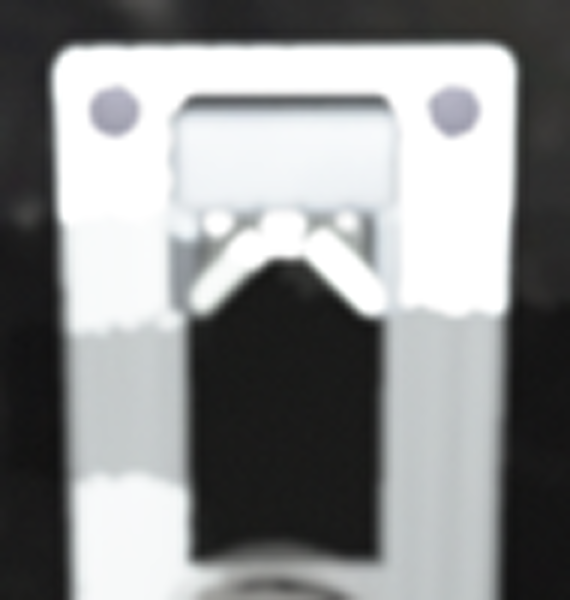

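Run:
```python
from h import *
d=np.load("pics/w3.npz");c=(d["K"],d["R"],d["t"])
w=lambda u,v,z:onz("wrist",(280+u/6,175+v/6),z,c)
ap=w(287,243,35);L=w(52,75,8);Rr=w(517,75,8);L2=w(72,540,8);R2=w(499,540,8);e=w(285,43,8)
print("apex",ap,"width",np.linalg.norm(L-Rr),np.linalg.norm(L2-R2),"end mid",e)
ax=(L+Rr-L2-R2);ax/=np.linalg.norm(ax);print("axis",ax,np.degrees(np.arctan2(ax[1],ax[0])))
print("apex to end",(e-ap)@ax,"lateral",np.cross(ax,ap-(L+Rr)/2)[2])
Vt=[w(212,310,35),w(362,312,35)];print("V tips rel apex",[(v-ap)@ax for v in Vt],[np.cross(ax,v-ap)[2] for v in Vt])
pc=e-97*ax;print("plate centre from wrist",pc)
seat=ap-16.3*ax;seat[2]=8;nest=seat-11*ax;print("seat",seat,"nest",nest)
g=seat-15*ax
z=np.array([0,0,-1.]);y=np.cross(z,ax)
q=R.from_matrix(np.c_[ax,y,z]).as_quat();print(q,totool([g[0],g[1],100],q),g)
```

```text
apex [393.66594716 -59.61961301  35.        ] width 70.99350681043927 69.74407064459768 end mid [369.63328309 -67.86570966   8.        ]
axis [-0.94547931 -0.32568217  0.        ] -160.99309062453008
apex to end 25.40799328395578 lateral -0.05611846828894507
V tips rel apex [np.float64(-9.757539039003378), np.float64(-10.160517096016159)] [np.float64(10.818371161308391), np.float64(-10.785371283129294)]
plate centre from wrist [461.34477596 -36.27453884   8.        ]
seat [409.07725989 -54.31099358   8.        ] nest [419.47753227 -50.72848967   8.        ]
[-0.16510707  0.98627565  0.          0.        ] (array([-16.1,   3.4,  90. ]), array([ 0.   , -0.002, -0.002])) [423.25944951 -49.42576098   8.        ]
```

```bash
python3 - <<'E'
from h import *
im=cv2.imread("pics/w3.png");d=np.load("pics/w3.npz");c=(d["K"],d["R"],d["t"])
hs=cv2.cvtColor(im,cv2.COLOR_BGR2HSV);m=cv2.inRange(hs,(170,120,40),(180,255,255))|cv2.inRange(hs,(0,120,40),(4,255,255));m[:308]=0;m[360:]=0;m[:,:290]=0;m[:,360:]=0
k=max(cv2.findContours(m,0,2)[0],key=cv2.contourArea);x,y,w,h=cv2.boundingRect(k);print(x,y,w,h)
p=onz("wrist",(x+w/2,y+h-w/2),204,c);t=np.array([408.7,-58.4,189.8]);print(p,R.from_quat([-0.164,0.987,0,-0.001]).inv().apply(p-t))
E
python3 jog.py '-16 3 30 0 0 0;-16 3 70 0 0 0;-16 3 110 0 0 0;-16 3 120 0 0 0;-16 3 120 0 0 0;-16 3 120 0 0 0'
```

```text
306 320 36 34
[406.08218827 -58.81238708 204.        ] [  2.63850245   0.46100251 -14.19467445]
clock: 9.8
position: [425.3, -49.1, 71.9]
ee_rot: [-0.165, 0.986, -0.0, 0.001]
contact_force: [0.0, -0.5, 0.0]
gripper_width: 20.0
grasp_force: 59.6
```

```bash
python3 jog.py '0 0 10 0 0 0;0 0 18 0 0 0;0 0 23 0 0 0;0 0 23 0 0 0;0 0 23 0 0 0' && python3 jog.py '0 0 2 0 0 0;0 0 2 0 0 0;0 0 2 0 0 0'
```

```text
clock: 10.3
position: [424.0, -49.8, 48.0]
ee_rot: [-0.164, 0.986, -0.0, -0.0]
contact_force: [-0.3, 0.0, 0.9]
gripper_width: 20.2
grasp_force: 59.6
clock: 10.6
position: [424.0, -49.7, 46.0]
ee_rot: [-0.164, 0.986, 0.0, 0.0]
contact_force: [-0.0, -0.3, -0.1]
gripper_width: 19.7
grasp_force: 59.6
```

```bash
python3 jog.py '0 0 1 0 0 0;0 0 1 0 0 0;0 0 1 0 0 0' && python3 jog.py '0 0 2 0 0 0;0 0 2 0 0 0;0 0 2 0 0 0'
```

```text
clock: 10.9
position: [424.2, -49.7, 45.2]
ee_rot: [-0.164, 0.986, -0.0, 0.0]
contact_force: [0.1, 0.9, 3.5]
gripper_width: 20.3
grasp_force: 60.0
clock: 11.2
position: [424.4, -49.6, 44.9]
ee_rot: [-0.165, 0.986, -0.0, 0.001]
contact_force: [-6.5, 2.2, 22.9]
gripper_width: 20.2
grasp_force: 62.3
```

```bash
python3 jog.py '0 0 -2 0 0 0;0 0 -2 0 0 0' && python3 jog.py '0 0 0 0 0 0;0 0 0 0 0 0;0 0 0 0 0 0;0 0 0 0 0 0;0 0 0 0 0 0' 42 && python3 jog.py '0 0 -10 0 0 0;0 0 -40 0 0 0;0 0 -80 0 0 0;0 0 -120 0 0 0;0 0 -145 0 0 0;0 0 -145 0 0 0;0 0 -145 0 0 0'
python3 - <<'E'
from h import *
s=read_state();c=cam("wrist");im=get_image("wrist");cv2.imwrite("pics/w4.png",im)
np.savez("pics/w4.npz",K=c[0],R=c[1],t=c[2]);print(s["position"])
sd=get_image("side");cv2.imwrite("pics/side4.png",sd)
o=np.zeros((480,800,3),np.uint8);o[:,:400]=im[:,120:520];o[:400,400:]=cv2.resize(sd[220:320,300:400],None,fx=4,fy=4,interpolation=cv2.INTER_CUBIC)
cv2.imwrite("pics/c4.png",o)
E
```

```text
clock: 11.4
position: [424.1, -49.6, 45.2]
ee_rot: [-0.164, 0.986, 0.0, 0.0]
contact_force: [-0.1, 1.0, 3.1]
gripper_width: 20.2
grasp_force: 60.0
clock: 11.9
position: [423.8, -49.8, 44.8]
ee_rot: [-0.164, 0.986, -0.0, -0.0]
contact_force: [-0.3, -0.8, -0.3]
gripper_width: 41.7
grasp_force: 0.0
clock: 12.6
position: [423.7, -49.7, 190.8]
ee_rot: [-0.164, 0.986, 0.0, 0.001]
contact_force: [-1.3, 0.5, -0.1]
gripper_width: 41.9
grasp_force: 0.0
[423.72041009 -49.68758479 190.77457002]
```

View pics/c4.png

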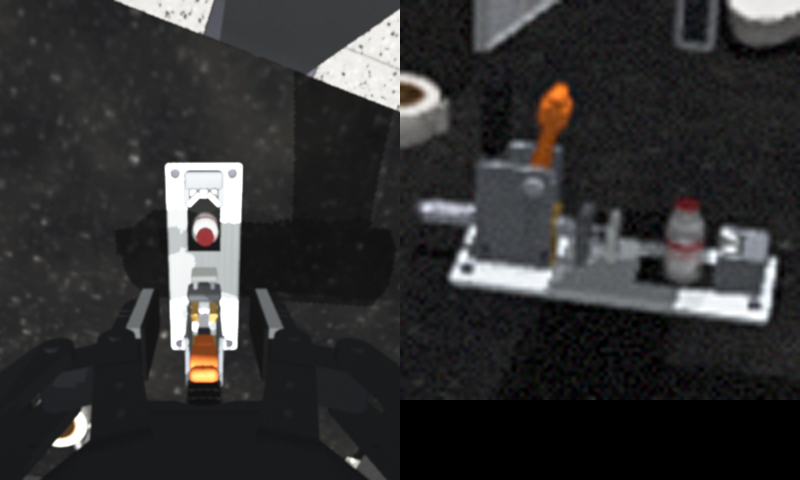

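The vial stands upright on the mat (cap at wrist (325,237)) between the V and the retracted pad (wrist (325,272)). The side view agrees. The orange trigger top is at about wrist (323,375).

Run:
```python
from h import *
im=cv2.imread("pics/w4.png");d=np.load("pics/w4.npz");c=(d["K"],d["R"],d["t"])
ax=np.array([-0.9455,-0.3257,0]);lat=np.array([0.3257,-0.9455,0]);seat=np.array([409.1,-54.3,8])
f=lambda n,p:print(n,p.round(1),"along",round((p-seat)@ax,1),"lat",round((p-seat)@lat,1))
hs=cv2.cvtColor(im,cv2.COLOR_BGR2HSV)
def bb(m,x0,x1,y0,y1):
    q=np.zeros_like(m);q[y0:y1,x0:x1]=m[y0:y1,x0:x1];k=max(cv2.findContours(q,0,2)[0],key=cv2.contourArea);return cv2.boundingRect(k)
red=cv2.inRange(hs,(170,110,40),(180,255,255))|cv2.inRange(hs,(0,110,40),(4,255,255))
x,y,w,h=bb(red,300,350,200,260);print("cap",x,y,w,h);f("vial",onz("wrist",(x+w/2,y+h-w/2),59,c))
org=cv2.inRange(hs,(5,120,60),(25,255,255));x,y,w,h=bb(org,290,360,330,400);print("trig",x,y,w,h)
f("trig top far",onz("wrist",(x+w/2,y+h),125,c))
br=cv2.inRange(hs,(5,120,200),(25,255,255));x2,y2,w2,h2=bb(br,290,360,330,400);print("bright",x2,y2,w2,h2)
for v in(y,y2,y2+h2):f(f"row{v}",onz("wrist",(x+w/2,v),118,c))
s=cv2.imread("pics/side4.png");h2=cv2.cvtColor(s,cv2.COLOR_BGR2HSV);o=cv2.inRange(h2,(5,150,100),(22,255,255))
x,y,w,h=bb(o,320,360,225,275);print("side trig",x,y,w,h)
# side ray through tip of trigger crossed with clamp mid-plane
def plane(uv):
    o,dd=ray("side",uv);k=((seat-o)@lat)/(dd@lat);return o+k*dd
mm=np.argwhere(o[225:275,320:360]>0)+[225,320]
for r in range(mm[:,0].min(),mm[:,0].max()+1,2):
    cs=mm[mm[:,0]==r][:,1];a=plane((cs.min(),r));b=plane((cs.max(),r));print(r,cs.min(),cs.max(),"z",a[2].round(),"along",((a-seat)@ax).round(1),((b-seat)@ax).round(1))
```

```text
cap 317 229 16 18
vial [423.8 -48.5  59. ] along -15.8 lat -0.8
trig 309 334 30 50
trig top far [504. -22. 125.] along -100.2 lat 0.4
bright 310 356 29 27
row334 [471.3 -33.1 118. ] along -65.7 lat 0.2
row356 [487.6 -27.6 118. ] along -82.9 lat 0.3
row383 [508.6 -20.4 118. ] along -105.1 lat 0.4
side trig 333 241 10 21
241 338 341 z 128.0 along -98.9 -91.8
243 336 341 z 122.0 along -103.5 -91.6
245 335 342 z 116.0 along -105.8 -88.9
247 335 342 z 111.0 along -105.6 -88.7
249 335 341 z 106.0 along -105.4 -90.9
251 336 340 z 101.0 along -102.8 -93.1
253 335 338 z 95.0 along -105.0 -97.7
255 335 337 z 89.0 along -104.8 -99.9
257 334 337 z 84.0 along -107.1 -99.7
259 333 337 z 78.0 along -109.3 -99.5
261 336 336 z 73.0 along -101.8 -101.8Traceback (most recent call last):
  File "<stdin>", line 21, in <module>
    return umr_minimum(a, axis, None, out, keepdims, initial, where)
ValueError: zero-size array to reduction operation minimum which has no identity
```

```bash
python3 - <<'E'
from h import *
ax=np.array([-0.9455,-0.3257,0]);seat=np.array([409.1,-54.3,8])
g=seat-62*ax;g[2]=107;z=np.array([0,0,-1.]);print(g,totool(g,R.from_matrix(np.c_[ax,np.cross(z,ax),z]).as_quat()))
E
python3 jog.py '0 0 0 0 0 0;0 0 0 0 0 0;0 0 0 0 0 0;0 0 0 0 0 0' 0
```

```text
[467.721  -34.1066 107.    ] (array([-47.6,   0.4,  82.2]), array([ 0.   , -0.002, -0.002]))
clock: 13.1
position: [423.8, -49.8, 189.6]
ee_rot: [-0.164, 0.986, -0.0, -0.0]
contact_force: [-0.5, -0.1, -0.4]
gripper_width: 0.1
grasp_force: 0.0
```

```bash
python3 jog.py '-20 0 40 0 0 0;-47 0 70 0 0 0;-47 0 83 0 0 0;-47 0 83 0 0 0;-47 0 83 0 0 0' && python3 jog.py '-8 0 0 0 0 0;-12 0 0 0 0 0;-12 0 0 0 0 0;-12 0 0 0 0 0' && python3 jog.py '-3 0 0 0 0 0;-3 0 0 0 0 0;-3 0 0 0 0 0'&& python3 jog.py '-3 0 0 0 0 0;-3 0 0 0 0 0;-3 0 0 0 0 0'&& python3 jog.py '-3 0 0 0 0 0;-3 0 0 0 0 0;-3 0 0 0 0 0'
```

```text
clock: 13.6
position: [468.4, -34.6, 107.1]
ee_rot: [-0.164, 0.986, -0.0, -0.0]
contact_force: [0.4, 0.3, 0.5]
gripper_width: 0.0
grasp_force: 0.0
clock: 14.0
position: [479.9, -30.5, 107.4]
ee_rot: [-0.164, 0.986, 0.0, 0.0]
contact_force: [-0.4, 0.2, 0.1]
gripper_width: -0.2
grasp_force: 0.0
clock: 14.3
position: [481.8, -29.9, 106.9]
ee_rot: [-0.164, 0.986, -0.0, -0.001]
contact_force: [-2.3, -1.0, 2.5]
gripper_width: 0.1
grasp_force: 1.3
clock: 14.6
position: [484.0, -29.2, 106.8]
ee_rot: [-0.164, 0.986, -0.0, -0.002]
contact_force: [-5.3, -1.6, 4.8]
gripper_width: 0.1
grasp_force: 2.6
clock: 14.9
position: [486.5, -28.3, 106.7]
ee_rot: [-0.164, 0.986, -0.0, -0.002]
contact_force: [-6.9, -1.6, 5.1]
gripper_width: -0.2
grasp_force: 2.9
```

```bash
python3 jog.py '-4 0 0 0 0 0;-8 0 0 0 0 0;-8 0 0 0 0 0' && python3 jog.py '-3 0 0 0 0 0;-3 0 0 0 0 0;-3 0 0 0 0 0'&& python3 jog.py '-2 0 0 0 0 0;-2 0 0 0 0 0;-2 0 0 0 0 0'
python3 - <<'E'
from h import *
c=cam("wrist");im=get_image("wrist");cv2.imwrite("pics/w5.png",im);np.savez("pics/w5.npz",K=c[0],R=c[1],t=c[2])
E
```

```text
clock: 15.2
position: [494.8, -25.5, 106.8]
ee_rot: [-0.164, 0.986, -0.0, -0.002]
contact_force: [-5.1, -2.4, 3.9]
gripper_width: -0.0
grasp_force: 2.6
clock: 15.5
position: [497.6, -24.6, 106.7]
ee_rot: [-0.164, 0.986, -0.0, -0.001]
contact_force: [-5.2, -1.7, 4.2]
gripper_width: 0.1
grasp_force: 2.5
clock: 15.8
position: [498.1, -24.4, 106.6]
ee_rot: [-0.164, 0.986, -0.0, -0.003]
contact_force: [-7.5, -2.4, 6.4]
gripper_width: -0.4
grasp_force: 3.9
```

View pics/w5.png

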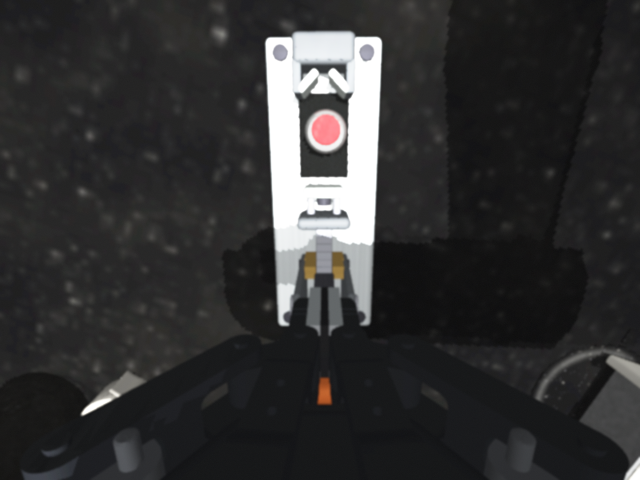

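The wrist view at full squeeze shows the vial at (326,131), the V tips at (300,95)/(347,95), and the pad face's edge near row 186.

```bash
cat > gap.py <<'E'
from h import *
import sys
ax=np.array([-0.9455,-0.3257,0]);seat=np.array([409.1,-54.3,8])
c=cam("wrist");im=get_image("wrist");cv2.imwrite(f"pics/{sys.argv[1]}.png",im)
hs=cv2.cvtColor(im,cv2.COLOR_BGR2HSV);m=cv2.inRange(hs,(165,70,60),(180,255,255))|cv2.inRange(hs,(0,70,60),(5,255,255))
m[:30]=0;m[230:]=0;m[:,:290]=0;m[:,365:]=0
k=max(cv2.findContours(m,0,2)[0],key=cv2.contourArea);(u,v),r=cv2.minEnclosingCircle(k)
p=onz("wrist",(u,v),59,c);va=(p-seat)@ax
g=cv2.cvtColor(im,cv2.COLOR_BGR2GRAY)
# pad: first bright rows after the dark mat below the vial
prof=g[:,316:334].mean(1);v0=int(v)
print("vial px",(round(u),round(v)),round(r,1),"vial along",va.round(1),"lat",np.cross(ax,p-seat)[2].round(1))
print("rows",[(i,int(prof[i])) for i in range(v0+14,min(v0+75,260),2)])
for row in range(v0+14,v0+90):
    if prof[row]>130 and prof[row-3]<110: print("edge",row,"pad face along",((onz("wrist",(325,row),41,c)-seat)@ax).round(1))
E
python3 gap.py w6
python3 jog.py '8 0 0 0 0 0;16 0 0 0 0 0;24 0 0 0 0 0;24 0 0 0 0 0;24 0 0 0 0 0' && python3 gap.py w7
```

```text
vial px (326, 130) 15.0 vial along -14.3 lat -1.0
rows [(143, 190), (145, 233), (147, 243), (149, 216), (151, 129), (153, 58), (155, 40), (157, 52), (159, 55), (161, 55), (163, 55), (165, 55), (167, 55), (169, 55), (171, 54), (173, 54), (175, 56), (177, 219), (179, 255), (181, 255), (183, 254), (185, 171), (187, 228), (189, 255), (191, 255), (193, 255), (195, 255), (197, 254), (199, 146), (201, 141), (203, 155)]
edge 177 pad face along -38.8
edge 178 pad face along -39.4
edge 179 pad face along -39.9
edge 218 pad face along -62.4
clock: 16.4
position: [478.7, -31.0, 107.5]
ee_rot: [-0.164, 0.986, 0.0, 0.001]
contact_force: [0.5, 1.0, 0.5]
gripper_width: -0.2
grasp_force: 0.0
vial px (326, 171) 14.0 vial along -14.1 lat -0.7
rows [(184, 203), (186, 213), (188, 139), (190, 69), (192, 62), (194, 62), (196, 63), (198, 62), (200, 62), (202, 62), (204, 59), (206, 206), (208, 255), (210, 255), (212, 254), (214, 216), (216, 179), (218, 183), (220, 208), (222, 255), (224, 255), (226, 255), (228, 255), (230, 255), (232, 153), (234, 100), (236, 119), (238, 136), (240, 80), (242, 79), (244, 78)]
edge 206 pad face along -35.5
edge 207 pad face along -36.0
edge 208 pad face along -36.6
edge 237 pad face along -54.1
edge 238 pad face along -54.8
```

```bash
python3 jog.py '-6 0 0 0 0 0;-12 0 0 0 0 0;-18 0 0 0 0 0;-22 0 0 0 0 0;-24 0 0 0 0 0;-24 0 0 0 0 0' && python3 gap.py w8 && python3 jog.py '8 0 0 0 0 0;16 0 0 0 0 0;24 0 0 0 0 0;24 0 0 0 0 0;24 0 0 0 0 0'
```

```text
clock: 17.05
position: [498.1, -24.4, 106.5]
ee_rot: [-0.164, 0.986, -0.0, -0.004]
contact_force: [-7.1, -2.2, 5.1]
gripper_width: -0.1
grasp_force: 3.7
vial px (326, 130) 15.2 vial along -14.1 lat -0.8
rows [(143, 181), (145, 222), (147, 240), (149, 220), (151, 142), (153, 64), (155, 37), (157, 49), (159, 53), (161, 53), (163, 53), (165, 53), (167, 89), (169, 186), (171, 255), (173, 255), (175, 255), (177, 255), (179, 255), (181, 187), (183, 133), (185, 136), (187, 154), (189, 242), (191, 251), (193, 250), (195, 185), (197, 76), (199, 81), (201, 148), (203, 211)]
edge 169 pad face along -34.2
edge 170 pad face along -34.8
edge 201 pad face along -52.3
edge 202 pad face along -52.8
edge 203 pad face along -53.4
clock: 17.6
position: [478.7, -31.1, 107.5]
ee_rot: [-0.164, 0.986, -0.0, 0.001]
contact_force: [-0.3, -0.1, 0.1]
gripper_width: 0.1
grasp_force: 0.0
```

```bash
python3 jog.py '-6 0 0 0 0 0;-12 0 0 0 0 0;-18 0 0 0 0 0;-22 0 0 0 0 0;-24 0 0 0 0 0;-24 0 0 0 0 0' && python3 gap.py w9 && python3 jog.py '8 0 0 0 0 0;16 0 0 0 0 0;24 0 0 0 0 0;24 0 0 0 0 0;24 0 0 0 0 0'
```

```text
clock: 18.2
position: [498.1, -24.4, 106.5]
ee_rot: [-0.164, 0.986, -0.0, -0.004]
contact_force: [-8.1, -2.6, 6.6]
gripper_width: -0.1
grasp_force: 3.8
vial px (326, 128) 15.3 vial along -13.5 lat -0.8
rows [(142, 172), (144, 216), (146, 229), (148, 200), (150, 124), (152, 243), (154, 255), (156, 255), (158, 255), (160, 255), (162, 238), (164, 101), (166, 100), (168, 101), (170, 101), (172, 85), (174, 52), (176, 57), (178, 161), (180, 114), (182, 79), (184, 154), (186, 200), (188, 218), (190, 213), (192, 196), (194, 167), (196, 219), (198, 254), (200, 254), (202, 253)]
edge 178 pad face along -39.2
edge 179 pad face along -39.8
edge 184 pad face along -42.6
edge 185 pad face along -43.1
clock: 18.75
position: [478.7, -31.1, 107.5]
ee_rot: [-0.164, 0.986, -0.0, 0.001]
contact_force: [0.5, -0.6, 0.9]
gripper_width: 0.3
grasp_force: 0.0
```

View pics/w9.png

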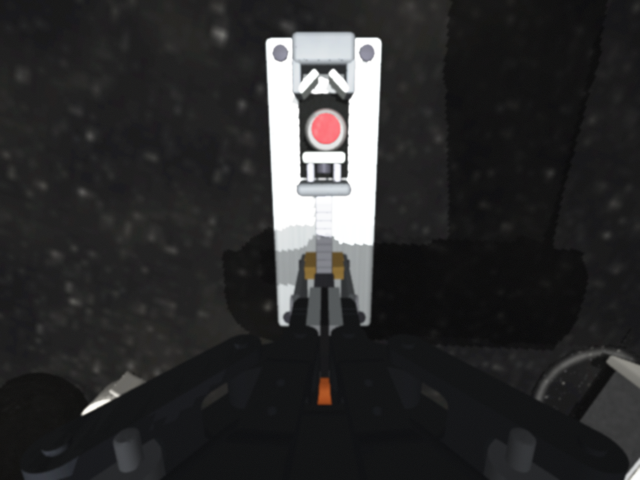

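The pad (front edge at about row 151) now touches the vial at (326,128), which is upright and centred. The next stroke slides it towards the V, so I'll go slower.

```bash
python3 jog.py '-4 0 0 0 0 0;-8 0 0 0 0 0;-11 0 0 0 0 0;-14 0 0 0 0 0;-17 0 0 0 0 0;-20 0 0 0 0 0;-22 0 0 0 0 0;-23 0 0 0 0 0;-24 0 0 0 0 0;-24 0 0 0 0 0' && python3 gap.py w10 && python3 jog.py '8 0 0 0 0 0;16 0 0 0 0 0;24 0 0 0 0 0;24 0 0 0 0 0;24 0 0 0 0 0'; python3 gap.py w11
```

```text
clock: 19.75
position: [498.1, -24.4, 106.6]
ee_rot: [-0.164, 0.986, -0.0, -0.004]
contact_force: [-6.7, -2.6, 6.2]
gripper_width: -0.2
grasp_force: 3.7
vial px (326, 106) 16.1 vial along -3.6 lat -0.8
rows [(120, 146), (122, 157), (124, 208), (126, 215), (128, 204), (130, 172), (132, 141), (134, 250), (136, 254), (138, 254), (140, 254), (142, 253), (144, 177), (146, 83), (148, 91), (150, 91), (152, 91), (154, 85), (156, 46), (158, 42), (160, 46), (162, 48), (164, 70), (166, 139), (168, 180), (170, 196), (172, 192), (174, 178), (176, 152), (178, 176), (180, 252)]
edge 166 pad face along -32.6
edge 167 pad face along -33.2
edge 168 pad face along -33.7
clock: 20.3
position: [478.6, -31.1, 107.5]
ee_rot: [-0.164, 0.986, -0.0, 0.001]
contact_force: [-0.3, -0.2, -0.6]
gripper_width: -0.0
grasp_force: 0.0
vial px (326, 150) 14.2 vial along -3.7 lat -0.9
rows [(163, 206), (165, 231), (167, 207), (169, 215), (171, 255), (173, 255), (175, 255), (177, 255), (179, 255), (181, 199), (183, 125), (185, 125), (187, 126), (189, 108), (191, 72), (193, 67), (195, 85), (197, 88), (199, 96), (201, 175), (203, 231), (205, 243), (207, 242), (209, 232), (211, 207), (213, 248), (215, 254), (217, 254), (219, 254), (221, 254), (223, 254)]
edge 201 pad face along -32.4
edge 202 pad face along -33.0
```

```bash
python3 jog.py '-4 0 0 0 0 0;-8 0 0 0 0 0;-10 0 0 0 0 0;-12 0 0 0 0 0;-13 0 0 0 0 0;-14 0 0 0 0 0;-14 0 0 0 0 0' && python3 jog.py '-2 0 0 0 0 0;-2 0 0 0 0 0' && python3 jog.py '-2 0 0 0 0 0;-2 0 0 0 0 0' && python3 jog.py '-2 0 0 0 0 0;-2 0 0 0 0 0'; python3 gap.py w12
```

```text
clock: 21.05
position: [489.0, -27.5, 106.6]
ee_rot: [-0.164, 0.986, -0.0, -0.003]
contact_force: [-5.9, -2.5, 4.3]
gripper_width: 0.1
grasp_force: 3.1
clock: 21.25
position: [491.0, -26.8, 106.6]
ee_rot: [-0.164, 0.986, -0.0, -0.003]
contact_force: [-5.7, -1.6, 4.8]
gripper_width: -0.0
grasp_force: 3.0
clock: 21.45
position: [492.4, -26.3, 106.6]
ee_rot: [-0.164, 0.986, -0.0, -0.004]
contact_force: [-6.3, -2.2, 6.6]
gripper_width: -0.2
grasp_force: 3.7
clock: 21.65
position: [493.5, -25.9, 106.5]
ee_rot: [-0.164, 0.986, -0.0, -0.004]
contact_force: [-7.6, -2.1, 7.7]
gripper_width: -0.2
grasp_force: 4.4
vial px (326, 107) 16.3 vial along 1.2 lat -1.1
rows [(120, 161), (122, 176), (124, 228), (126, 235), (128, 229), (130, 201), (132, 170), (134, 255), (136, 255), (138, 255), (140, 255), (142, 255), (144, 202), (146, 99), (148, 105), (150, 105), (152, 106), (154, 100), (156, 57), (158, 50), (160, 59), (162, 103), (164, 182), (166, 213), (168, 221), (170, 214), (172, 194), (174, 165), (176, 222), (178, 241), (180, 241)]
edge 163 pad face along -26.1
edge 164 pad face along -26.6
edge 165 pad face along -27.1
```

```bash
python3 jog.py '-2 0 0 0 0 0;-2 0 0 0 0 0' && python3 jog.py '-2 0 0 0 0 0;-2 0 0 0 0 0' && python3 jog.py '-2 0 0 0 0 0;-2 0 0 0 0 0'; python3 gap.py w13
```

```text
clock: 21.9
position: [494.7, -25.6, 106.4]
ee_rot: [-0.164, 0.986, -0.0, -0.005]
contact_force: [-9.3, -2.5, 9.3]
gripper_width: -0.1
grasp_force: 5.1
clock: 22.1
position: [495.8, -25.2, 106.3]
ee_rot: [-0.164, 0.987, -0.001, -0.006]
contact_force: [-11.4, -3.8, 8.3]
gripper_width: -0.1
grasp_force: 5.9
clock: 22.3
position: [497.0, -24.8, 106.3]
ee_rot: [-0.164, 0.987, -0.001, -0.007]
contact_force: [-12.9, -2.8, 10.2]
gripper_width: 0.1
grasp_force: 6.7
vial px (326, 99) 16.4 vial along 1.3 lat -0.9
rows [(113, 140), (115, 153), (117, 212), (119, 218), (121, 209), (123, 190), (125, 155), (127, 244), (129, 254), (131, 254), (133, 254), (135, 253), (137, 220), (139, 92), (141, 90), (143, 92), (145, 92), (147, 92), (149, 68), (151, 45), (153, 125), (155, 176), (157, 195), (159, 195), (161, 183), (163, 157), (165, 134), (167, 225), (169, 241), (171, 238), (173, 237)]
edge 154 pad face along -24.5
edge 155 pad face along -25.0
```

```bash
python3 jog.py '0 0 0 0 0 0;0 0 0 0 0 0;0 0 0 0 0 0;0 0 0 0 0 0;0 0 0 0 0 0' && python3 gap.py w14 && python3 -c "
from bench import arm, get_image, get_calibration, read_state
print(arm.job_done())"
```

```text
clock: 22.85
position: [496.9, -24.8, 106.2]
ee_rot: [-0.163, 0.987, -0.001, -0.007]
contact_force: [-12.2, -4.1, 9.2]
gripper_width: 0.4
grasp_force: 6.6
vial px (325, 99) 16.5 vial along 1.3 lat -0.7
rows [(113, 140), (115, 153), (117, 211), (119, 218), (121, 209), (123, 190), (125, 155), (127, 244), (129, 254), (131, 254), (133, 254), (135, 253), (137, 220), (139, 92), (141, 90), (143, 92), (145, 92), (147, 92), (149, 68), (151, 46), (153, 125), (155, 176), (157, 195), (159, 195), (161, 183), (163, 156), (165, 134), (167, 225), (169, 241), (171, 238), (173, 237)]
edge 154 pad face along -24.5
edge 155 pad face along -25.0
the job is handed in; nothing more can be done
None
```

I handed the job in at about 23 s: the drawer is out at its stop, and the red-capped vial is pressed into the V at an estimated 13 N (from the trigger force and pad travel), with closed fingers still holding the trigger squeezed; the judge's result was not shown.

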